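# Load the spice carousel and bring the new jar to the front

### The arm

A 6-joint arm with a two-finger parallel gripper is mounted at the origin on a cart in front of the work surface, level with it; the furniture and walls round the work are solid. World frame = base frame: x ahead of the robot, y to its left, z up, the work surface at z = 0. Lengths are in m, angles in rad, forces in N, time in s.
With the tool pointing down it reaches from about 0.35 to 0.775 m from the base axis. Payload 7.3 kg.
Tool frame: the origin (TCP) lies at the very end of the fingers, on their centre line; the grasp point (between the pads) lies 19 mm behind it; z points along the fingers, y is the line along which they close (so a half turn about z gives the same grasp; the last joint's range is limited). The gripper opens to 92 mm and grips with 3 to 60 N. Pads are 19 mm wide; open, the fingers measure 130 mm over their backs; the gripper's body (75 mm by 190 mm) begins 47 mm behind the grasp point.
Start: joints at [1.031, 0.342, 1.524, -0, 1.275, -0.146], TCP at [0.201, 0.485, 0.227] pointing down, gripper open.
Joint ranges: [-2.53, 2.53], [-0.77, 2.02], [0.04, 2.7], [-1, 4.14], [0.28, 2.66], [-3.11, 3.11]. Speed limits (rad/s): [2.57, 2.57, 3.14, 3.14, 3.14, 3.14].

### API

Orientations are given as a unit quaternion [w, x, y, z].
In Python, from cell import manip, optics, ticket gives the robot as it stands.
- The arm moves only by the shell command python3 -m pendant 'ROWS' [OPENING] [FORCE]. ROWS is JSON, a list of rows, each a list of 2 entries, a list of its own where there are three numbers: the shift along the tool's x, y, z in units of 25 mm (1.0 is 25 mm), then the turn about the tool's z in units of 6 degrees (1.0 is 6 degrees). A call has exactly 8 rows; each row is the pose to reach, as a shift and turn from the pose commanded when the call began, along the tool's axes at that moment; what a row does not reach only later rows make up. A row lasts 1/12 s, in which the tool goes at most 41.7 mm and 7.16 degrees, less where a joint would pass 70% of its speed; a pose out of reach is approached as far as the arm can. A call with a gripper value outside its range is refused whole. OPENING is the closure, from -1 (fully open) to 1 (shut), set as the call begins (- or left out, the last holds). The fingers move at their own pace and stop on an object; FORCE is the grip in N (left out, the last holds). Time passes only in rows, so rows that repeat a pose let the fingers close, or fill a call up. It gives the time, the measured TCP pose, the force, the opening and the grip force at its end, in the units of the state.
- manip.sense(): the state, without advancing time (a new reading comes with each control period).
- optics.get_image(name): name is "side" or "top" or "wrist"; returns a dict with "pixels" (384x512x3 uint8, red, green, blue), "depth" (384x512 float32, m along the optical axis (not along the pixel's ray), 0 where there is no reading), "fx", "fy", "cx", "cy" (pixels), "T" (4x4, takes a point from camera to world coordinates). Camera axes: x right, y down, z forward; pixel columns grow to the right and rows downward; lengths in m; the calibration is good to about 2 mm. A picture is of the moment at which its call begins.
- ticket.close_job(): hands the job in; it is judged then, once.
The state is a dict: "clock": time; "joints": joint angles; "dq": joint speeds; "effort": joint torques, N m; "tool_pos": TCP position; "tool_rot": TCP orientation; "force": force on the tool from outside, world axes, zero at the start; "wrist_torque": the same for the moment, N m; "finger_gap": finger opening in m; "grip_force": force on a finger pad.
Only numpy, scipy, OpenCV 4.12 (cv2) and the standard library are available. Lean on these libraries where they do the work, as an engineer would, in place of code of your own. Each camera call takes 0.05 s, during which the arm holds its last target. There are 200 camera calls.

### The job

Plug the tall square spice jar that stands on the worktop upright and fully home into the empty square pocket of the spice carousel and let go of it. Then grip the wooden bar handle on top of the carousel, gently turn the carousel by it until that tall jar stands squarely in line with the steel pointer on the base, and finish while still holding the handle so that the turntable stays still. Leave the short jar, the lemon and the garlic where they are.

Things in the scene. Friction and masses are not known exactly. Their poses are not given: they have to be found in the camera images.
- tall_jar: loose square spice jar, 36 x 36 mm and 90 mm tall, white ceramic with a wooden lid of the same width (top 16 mm) and a tapered foot (30 mm wide at the underside, full width from 10 mm up); 80 to 240 g. Same plan from all four sides, any of the four ways round will do in the pocket. Origin at the centre of its underside, z up, x and y square to its faces.
- short_jar: loose square spice jar of the same make, 36 x 36 mm but only 62 mm tall; stays where it is. The two jars swap places from run to run. Origin at the centre of its underside.
- carousel: fixed round wooden base of the carousel, radius 98 mm, 10 mm thick; origin at the centre of its underside on the turning axis, z up. The steel pointer, 42 mm tall, stands on a tongue at the base's front, 132 mm from the axis along the base's own -x; the base is turned up to 0.4 rad either way.
- turn (a joint): turntable angle, rad: 0 when the empty pocket is in line with the pointer, growing clockwise seen from above; starts at 0.6 to 1.3. About 0.1 N m of friction, stays where left.
- pocket (a point): centre of the floor of the empty pocket, 28 mm above the worktop. The hole is square, 38.5 x 38.5 mm, 28 mm deep, with its rim at 56 mm above the worktop. z up; its x and y axes are square to the hole's sides, +x points to the turning axis, y is tangential. A jar fully home has its underside at this point.
- handle (a point): centre of the wooden bar handle on the carousel's central steel post (radius 6.5 mm), fixed to the turntable: 46 mm long (its x, which points as the pocket's x), 14 mm thick (its y), 30 mm high; on the turning axis, 154 mm above the worktop; bar from 139 to 169 mm.
- lemon: a lemon, 71 x 53 x 51 mm, bystander, origin at its underside
- garlic: a garlic bulb, 53 x 54 x 53 mm, bystander, origin at its underside
- turntable: the turning part: wooden disc of radius 118 mm, top 24 mm above the worktop, with four 50 x 50 mm pocket blocks, centres 85 mm from the axis, a quarter turn apart, rims at 56 mm; three hold short jars that sit fast (tops at 90 mm), the one on its own -x side is empty. Origin on the axis, 14 mm above the worktop.

How it is judged:
On the way, in this order (a step that is already met when the one before it is completed fails the run):
1. the tall jar is fully home in the empty pocket, upright and let go (horizontal distance between tall_jar and pocket below 0.005 m and z of tall_jar in the frame of pocket below 0.004 m and angle between tall_jar's own z axis and vertical below 0.1 rad and contact force between the fingers and tall_jar below 0.3 N), for 0.2 s.
2. the handle is gripped while the jar is still away from the pointer (distance between the grasp point and handle below 0.03 m and contact force between the fingers and turntable above 3 N and value of joint turn above 0.25 rad), for 0.1 s.
At the end, for the whole second after the job is handed in: The tall jar is fully home in its pocket (underside within 4 mm of the floor, within 5 mm of its centre, upright within 0.1 rad) and is not touched; the turntable stands still with this pocket within 0.1 rad (6 degrees) of the pointer, and the fingers still hold the handle with more than 3 N (all of step 1 and value of joint turn between -0.1 and 0.1 rad and velocity of joint turn between -0.05 and 0.05 rad/s and distance between the grasp point and handle below 0.03 m and contact force between the fingers and turntable above 3 N and contact force between the arm and tall_jar below 0.3 N); the arm keeps its last pose, push and grip.
It fails at once if the short jar, the lemon or the garlic is moved more than 3 cm or the short jar is tipped (distance of any of short_jar, lemon, garlic from where it was at the start of the episode above 0.03 m or angle between short_jar's own z axis and vertical above 0.3 rad).
It fails at once if the tall jar is tipped over (angle between tall_jar's own z axis and vertical above 0.7 rad).
It also fails if it takes over 67 s, if anything falls off the work surface, if the arm or the gripper's body presses on something with over 40 N, if the wrist force passes 120 N, or if a joint passes its speed limit or range.

## Working session

There is one attempt and no reset: what is moved stays moved. The work goes in short steps, Python scripts to look and compute and a shell command to move; the robot and the scene stay as the last step left them, time stands still between calls to the robot, and variables do not carry over. Pictures are saved under pics/ and viewed, at most 10 in all, crops included, and the job is handed in when it is done.

```bash
mkdir -p pics; cat > h.py <<'E'
import numpy as np, cv2
from cell import manip, optics, ticket
def snap(n):
    d=optics.get_image(n); return d
def cloud(d):
    z=d["depth"]; v,u=np.mgrid[:z.shape[0],:z.shape[1]]
    P=np.stack([(u-d["cx"])/d["fx"]*z,(v-d["cy"])/d["fy"]*z,z],-1)
    return P@d["T"][:3,:3].T+d["T"][:3,3]
def save(d,f): cv2.imwrite(f,d["pixels"][:,:,::-1])
E
python3 - <<'E'
from h import *
for n in("top","side"):
    d=snap(n); save(d,f"pics/{n}0.png"); np.savez(f"{n}0.npz",**d); print(n,d["fx"],d["T"].round(3).tolist())
s=manip.sense(); print({k:np.round(v,3).tolist() for k,v in s.items()})
E
```

```text
top 388.8478657349343 [[-0.023, -0.996, 0.091, 0.347], [-1.0, 0.023, 0.001, 0.043], [-0.003, -0.091, -0.996, 1.223], [0.0, 0.0, 0.0, 1.0]]
side 378.0879176462698 [[1.0, 0.013, 0.011, 0.463], [-0.0, -0.635, 0.772, -0.736], [0.017, -0.772, -0.635, 0.765], [0.0, 0.0, 0.0, 1.0]]
{'clock': 0.1, 'joints': [1.031, 0.343, 1.525, -0.0, 1.275, -0.146], 'dq': [-0.001, -0.002, -0.003, -0.0, 0.001, -0.0], 'effort': [0.001, -43.201, -24.469, 0.072, 0.053, 0.0], 'tool_pos': [0.201, 0.485, 0.226], 'tool_rot': [-0.0, 0.196, 0.981, -0.001], 'force': [0.56, 0.555, -0.151], 'wrist_torque': [-0.038, 0.071, -0.001], 'grip_force': 0.0, 'finger_gap': 0.092}
```

View pics/top0.png

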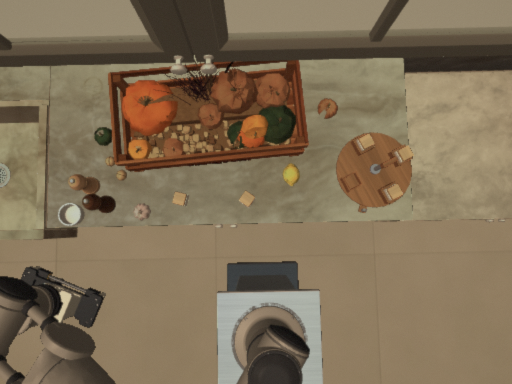

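View pics/side0.png

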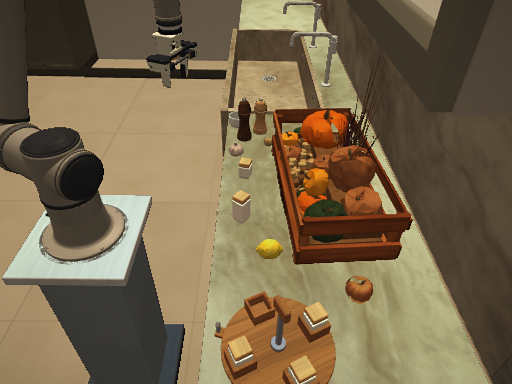

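The top view shows jars at (179,199) and (247,199). The side view puts the tall one nearer the side camera, so it is the right one at (247,199). The carousel's handle is at about (376,168), the empty pocket at (350,182) and the pointer at (361,209).

```bash
python3 - <<'E'
from h import *
d=dict(np.load("top0.npz")); C=cloud(d)
def region(u0,u1,v0,v1,z0,z1):
    P=C[v0:v1,u0:u1].reshape(-1,3); return P[(P[:,2]>z0)&(P[:,2]<z1)]
def rep(n,P):
    r=cv2.minAreaRect((P[:,:2]*1000).astype(np.float32)); print(n,len(P),P.mean(0).round(4),np.round(r[0],1),np.round(r[1],1),round(r[2],1))
rep("tall",region(235,260,187,212,.08,.1)); rep("short",region(168,192,187,212,.05,.075))
for n,b in dict(A=(352,378,130,156),B=(390,416,142,170),Cc=(378,406,178,204)).items(): rep(n,region(*b,.078,.1))
rep("handle",region(362,390,155,182,.14,.185)); rep("pocket",region(335,366,168,198,.045,.065)); rep("pointer",region(354,370,202,216,.02,.06)); 
P=region(330,420,125,220,.014,.035); rep("disc",P)
c,r=cv2.minEnclosingCircle((P[:,:2]*1000).astype(np.float32));print(c,r)
cv2.imwrite("pics/c1.png",cv2.resize(d["pixels"][120:220,325:425,::-1],(600,600),interpolation=2))
E
```

```text
tall 152 [0.4313 0.0583 0.0897] [431.6  58.3] [35.8 35.7] 52.0
short 150 [0.4382 0.2608 0.0613] [438.8 261.9] [36.5 35.6] 75.0
A 155 [ 0.5936 -0.2992  0.0894] [ 594.5 -300.7] [34.7 36.9] 25.2
B 162 [ 0.5555 -0.4126  0.0892] [ 556.2 -413.3] [35.6 36.8] 25.2
Cc 165 [ 0.4419 -0.3742  0.0891] [ 442.3 -375.4] [36.1 36.5] 28.8
handle 54 [ 0.5126 -0.325   0.1644] [ 513.7 -328.1] [13.4 23.4] 26.0
pocket 140 [ 0.4801 -0.2623  0.0545] [ 480.8 -262.6] [49.9 51.1] 26.3
pointer 55 [ 0.4066 -0.3027  0.0273] [ 402.5 -299.7] [37.4 28.7] 89.5
disc 3213 [ 0.5142 -0.3311  0.0246] [ 517.2 -336.3] [234.1 230.4] 28.2
(510.27886962890625, -334.29229736328125) 127.26717376708984
```

View pics/c1.png

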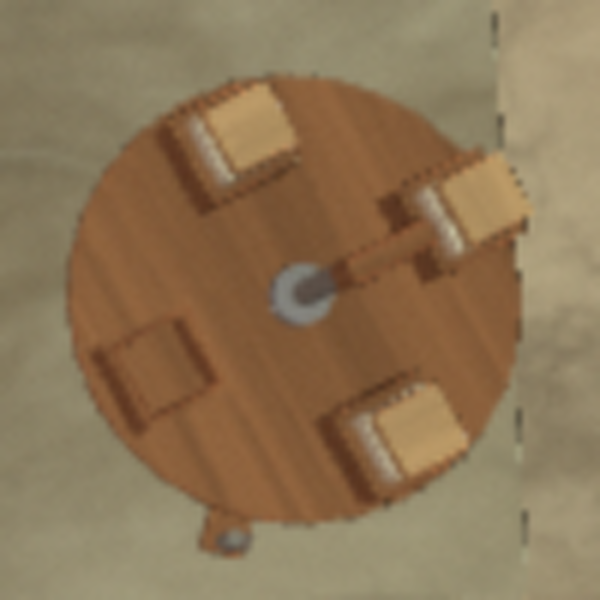

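Carousel axis from both opposite block pairs: (0.5185, -0.338). The radius comes out at 84.7 mm against 85 given. The pocket is at (0.4805, -0.262) with its direction at 116.6°, and turn is about 0.8. I'll go to a hover above the tall jar.

```bash
cat >> h.py <<'E'
from scipy.spatial.transform import Rotation as R
def state():
    s=manip.sense(); Rm=R.from_quat(np.roll(s["tool_rot"],-1)).as_matrix()
    return s,np.array(s["tool_pos"]),Rm,np.degrees(np.arctan2(Rm[1,1],Rm[0,1]))
def go(p,phi):
    s,t,Rm,f=state(); d=Rm.T@(np.array(p)-t)/.025
    print("t",round(s["clock"],2),"tcp",t.round(4),"phi",round(f,1),"tilt",(Rm[:,2]).round(3),"F",np.round(s["force"],1),"grip",round(s["grip_force"],1),"gap",round(s["finger_gap"],4),"| shift",d.round(2),"turn",round(((f-phi+90)%180-90)/6,2))
E
python3 -c "
from h import *
go([.4316,.0583,.2],52)"
```

```text
t 0.1 tcp [0.2012 0.4845 0.2261] phi 67.4 tilt [-0.001 -0.001 -1.   ] F [ 0.6  0.6 -0.2] grip 0.0 gap 0.0922 | shift [-15.05 -12.21   1.06] turn 2.57
```

```bash
python3 -m pendant '[[[-0.6,-0.5,0],0.2],[[-1.8,-1.4,0.1],0.5],[[-3,-2.4,0.2],0.8],[[-4.2,-3.4,0.3],1.1],[[-5.4,-4.4,0.4],1.4],[[-6.6,-5.4,0.5],1.7],[[-7.8,-6.3,0.6],2],[[-9,-7.3,0.7],2.3]]' -1 && python3 -c "
from h import *
go([.4316,.0583,.2],52)"
```

```text
clock: 0.77
tool_pos: [0.3396, 0.2284, 0.209]
tool_rot: [-0.0, 0.313, 0.95, 0.0]
force: [0.8, 0.7, -0.2]
finger_gap: 0.0919
grip_force: 0.0
t 0.77 tcp [0.3396 0.2284 0.209 ] phi 53.6 tilt [ 0.  0. -1.] F [ 0.8  0.7 -0.2] grip 0.0 gap 0.0919 | shift [-7.   -3.29  0.36] turn 0.26
```

```bash
python3 -m pendant '[[[-1.2,-0.5,0.1],0.1],[[-2.4,-1.1,0.1],0.2],[[-3.6,-1.7,0.2],0.3],[[-4.8,-2.3,0.2],0.3],[[-5.8,-2.8,0.3],0.3],[[-6.6,-3.1,0.3],0.3],[[-7,-3.3,0.3],0.3],[[-7,-3.3,0.3],0.3]]' && python3 - <<'E'
from h import *
d=snap("wrist"); save(d,"pics/w1.png"); print(d["T"].round(3).tolist())
C=cloud(d); P=C.reshape(-1,3); P=P[(P[:,2]>.08)&(P[:,2]<.1)&(np.hypot(P[:,0]-.4316,P[:,1]-.0583)<.04)]
r=cv2.minAreaRect((P[:,:2]*1000).astype(np.float32)); print(len(P),P.mean(0),r)
go([.4316,.0583,.045],52)
E
```

```text
clock: 1.43
tool_pos: [0.4319, 0.0583, 0.2014]
tool_rot: [-0.0, 0.328, 0.945, -0.0]
force: [-0.4, -0.3, 0.2]
finger_gap: 0.0919
grip_force: 0.0
[[0.62, 0.756, 0.211, 0.376], [0.785, -0.597, -0.167, 0.102], [-0.0, 0.269, -0.963, 0.36], [0.0, 0.0, 0.0, 1.0]]
1744 [0.43175657 0.05838488 0.08985522] ((432.83380126953125, 57.393470764160156), (35.843666076660156, 36.2003173828125), 53.01411437988281)
t 1.48 tcp [0.4311 0.0595 0.2015] phi 51.7 tilt [-0.001  0.    -1.   ] F [-0.2  0.4 -0.4] grip 0.0 gap 0.0921 | shift [-0.05 -0.02  6.26] turn -0.05
```

View pics/w1.png

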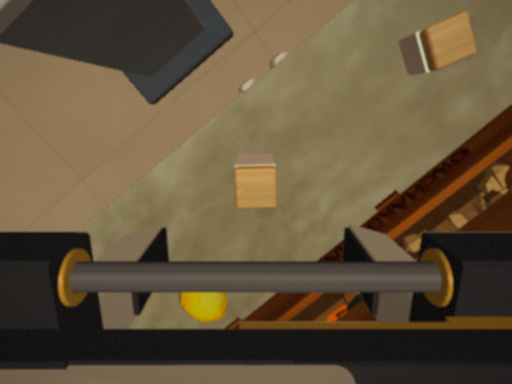

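The wrist view shows the tall jar at (256,182), square to the fingers and centred, with the fingers clear of the lemon at (205,305). I'll descend and grip.

```bash
python3 -m pendant '[[[0,0,0.8],0],[[0,0,1.9],0],[[0,0,3.1],0],[[0,0,4.3],0],[[0,0,5.3],0],[[0,0,6],0],[[0,0,6.2],0],[[0,0,6.2],0]]' -1 && python3 -m pendant '[[[0,0,0],0],[[0,0,0],0],[[0,0,0],0],[[0,0,0],0],[[0,0,0],0],[[0,0,0],0],[[0,0,0],0],[[0,0,0],0]]' 1 25 && python3 -c "
from h import *
go([.4805,-.262,.19],26.6)"
```

```text
clock: 2.15
tool_pos: [0.4298, 0.061, 0.0459]
tool_rot: [-0.002, 0.326, 0.945, -0.0]
force: [0.1, 0.7, 1.2]
finger_gap: 0.0914
grip_force: 0.0
clock: 2.82
tool_pos: [0.4313, 0.0597, 0.0468]
tool_rot: [0.0, 0.327, 0.945, 0.0]
force: [-0.8, -0.7, -0.1]
finger_gap: 0.0431
grip_force: 0.0
t 2.82 tcp [0.4313 0.0597 0.0468] phi 51.8 tilt [ 0.  0. -1.] F [-0.8 -0.7 -0.1] grip 0.0 gap 0.0431 | shift [-9.5  -8.9  -5.73] turn 4.21
```

```bash
Z='x'; python3 -m pendant '[[[0,0,0],0],[[0,0,0],0],[[0,0,0],0],[[0,0,0],0],[[0,0,-0.3],0],[[0,0,-1],0],[[0,0,-2],0],[[0,0,-3],0]]' && python3 -m pendant '[[[0,0,-1],0],[[0,0,-2],0],[[0,0,-2.8],0],[[0,0,-3.2],0],[[-0.4,-0.4,-3.2],0.2],[[-1.1,-1,-3.2],0.5],[[-2,-1.9,-3.2],0.9],[[-2.9,-2.7,-3.2],1.3]]' && python3 -c "
from h import *
go([.4805,-.262,.2],26.6)"
```

```text
clock: 3.48
tool_pos: [0.4304, 0.0598, 0.1225]
tool_rot: [-0.001, 0.327, 0.945, -0.0]
force: [1.1, -0.2, -1.8]
finger_gap: 0.0362
grip_force: 24.9
clock: 4.15
tool_pos: [0.446, -0.0388, 0.2022]
tool_rot: [0.0, 0.391, 0.921, 0.0]
force: [1.1, 0.2, -1.9]
finger_gap: 0.0357
grip_force: 24.9
t 4.15 tcp [ 0.446  -0.0388  0.2022] phi 44.0 tilt [ 0.  0. -1.] F [ 1.1  0.2 -1.9] grip 24.9 gap 0.0357 | shift [-7.38 -5.21  0.09] turn 2.9
```

```bash
python3 -m pendant '[[[-1,-0.7,0],0.4],[[-2,-1.4,0],0.8],[[-3.1,-2.2,0],1.2],[[-4.2,-3,0],1.7],[[-5.3,-3.7,0],2.1],[[-6.3,-4.4,0],2.5],[[-7,-4.9,0],2.8],[[-7.4,-5.2,0],2.9]]' && python3 -m pendant '[[[0,0,0],0],[[0,0,0],0],[[0,0,0],0],[[0,0,0],0],[[0,0,0],0],[[0,0,0],0],[[0,0,0],0],[[0,0,0],0]]' && python3 - <<'E'
from h import *
go([.4805,-.262,.1],26.6)
d=snap("wrist"); save(d,"pics/w2.png"); np.savez("w2.npz",**d)
E
```

```text
clock: 4.82
tool_pos: [0.4815, -0.2638, 0.2016]
tool_rot: [-0.0, 0.527, 0.85, -0.0]
force: [0.3, 0.6, -1.2]
finger_gap: 0.0357
grip_force: 24.9
clock: 5.48
tool_pos: [0.4817, -0.2611, 0.2018]
tool_rot: [0.0, 0.525, 0.851, 0.0]
force: [0.2, 0.8, -0.8]
finger_gap: 0.0364
grip_force: 24.9
t 5.48 tcp [ 0.4817 -0.2611  0.2018] phi 26.7 tilt [ 0.  0. -1.] F [ 0.2  0.8 -0.8] grip 24.9 gap 0.0364 | shift [-0.01 -0.06  4.07] turn 0.01
```

View pics/w2.png

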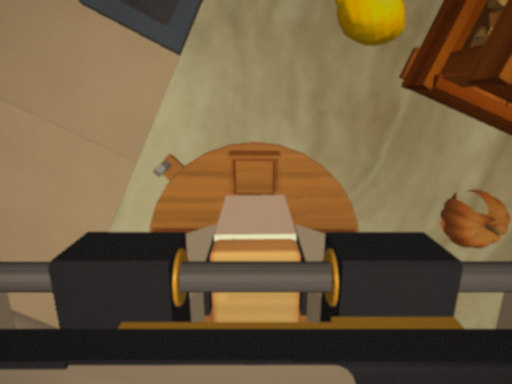

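Jar is held upright, and the pocket (hole centre column ~255, outer rim rows 150–157) is aligned with the jar (columns 219–291). The pointer tip is at about (160,170). I'll check these numerically.

```bash
python3 - <<'E'
from h import *
d=dict(np.load("w2.npz")); C=cloud(d); T=d["T"]
def ray(u,v,z):
    r=T[:3,:3]@np.array([(u-d["cx"])/d["fx"],(v-d["cy"])/d["fy"],1]); return T[:3,3]+r*(z-T[2,3])/r[2]
ax=np.array([.5185,-.338]); e=np.array([np.cos(np.radians(116.6)),np.sin(np.radians(116.6))]); n=np.array([e[1],-e[0]])
for u,v in((230,150),(280,150),(255,150),(234,157),(276,157)):
    p=ray(u,v,.056)[:2]-ax; print(u,v,"radial",(p@e*1000).round(1),"tang",(p@n*1000).round(1))
P=C[135:195,225:290].reshape(-1,3); P=P[(P[:,2]>.048)&(P[:,2]<.062)]
q=(P[:,:2]-ax); print("rim pts radial",np.percentile(q@e,[0,2,98,100]).round(4),"tang",np.percentile(q@n,[0,2,50,98,100]).round(4))
P=C[150:185,148:185].reshape(-1,3); P=P[(P[:,2]>.032)&(P[:,2]<.05)]; m=P.mean(0); print("pointer",len(P),m,np.linalg.norm(m[:2]-ax),np.degrees(np.arctan2(*(m[:2]-ax)[::-1])))
m=ray(160,169,.042);print(m,np.linalg.norm(m[:2]-ax),np.degrees(np.arctan2(*(m[:2]-ax)[::-1])))
# jar underside
P=C[190:236,215:296].reshape(-1,3); P=P[P[:,2]<.25]; print(P[:,2].min())
E
```

```text
230 150 radial 112.4 tang -21.7
280 150 radial 112.4 tang 24.8
255 150 radial 112.4 tang 1.6
234 157 radial 105.8 tang -18.1
276 157 radial 105.9 tang 21.2
rim pts radial [0.0693 0.0707 0.1075 0.1077] tang [-0.0243 -0.0239  0.0021  0.0254  0.0258]
pointer 99 [ 0.39461315 -0.29954952  0.03929415] 0.12971657530545444 162.7573453604276
[ 0.39502887 -0.2976061   0.042     ] 0.12991069257315477 161.88435725742298
0.02230706698304169
```

Pocket is aligned to about 1 mm. The pointer is at 162.4° and 130 mm radius (132 given), so the carousel must turn +45.8°. I'll insert.

```bash
python3 -m pendant '[[[0,0,0.7],0],[[0,0,1.6],0],[[0,0,2.5],0],[[0,0,3.1],0],[[0,0,3.5],0],[[0,0,3.8],0],[[0,0,4],0],[[0,0,4.1],0]]' && python3 -m pendant '[[[0,0,0.1],0],[[0,0,0.3],0],[[0,0,0.4],0],[[0,0,0.5],0],[[0,0,0.6],0],[[0,0,0.7],0],[[0,0,0.8],0],[[0,0,0.8],0]]' && python3 -c "
from h import *
go([.4817,-.2611,.0748],26.6)"
```

```text
clock: 6.2
tool_pos: [0.4818, -0.2615, 0.099]
tool_rot: [0.0, 0.525, 0.851, 0.0]
force: [-0.9, -0.4, -1.6]
finger_gap: 0.0363
grip_force: 24.9
clock: 6.87
tool_pos: [0.4814, -0.2612, 0.0786]
tool_rot: [-0.0, 0.525, 0.851, 0.0]
force: [-0.8, 0.7, -0.6]
finger_gap: 0.0361
grip_force: 24.9
t 6.87 tcp [ 0.4814 -0.2612  0.0786] phi 26.6 tilt [-0.001  0.001 -1.   ] F [-0.8  0.7 -0.6] grip 24.9 gap 0.0361 | shift [-0.    0.01  0.15] turn 0.01
```

```bash
python3 -m pendant '[[[0,0,0.05],0],[[0,0,0.1],0],[[0,0,0.15],0],[[0,0,0.2],0],[[0,0,0.2],0],[[0,0,0.2],0],[[0,0,0.2],0],[[0,0,0.2],0]]' && python3 -m pendant '[[[0,0,0],0],[[0,0,0],0],[[0,0,0],0],[[0,0,0],0],[[0,0,0],0],[[0,0,0],0],[[0,0,0],0],[[0,0,0],0]]' -0.5 && python3 -c "
from h import *
go([.4817,-.2611,.0748],26.6)"
```

```text
clock: 7.53
tool_pos: [0.4818, -0.2615, 0.0747]
tool_rot: [0.0, 0.525, 0.851, 0.0]
force: [-0.8, 0.6, 5.5]
finger_gap: 0.0358
grip_force: 24.9
clock: 8.2
tool_pos: [0.4816, -0.2614, 0.0742]
tool_rot: [-0.0, 0.525, 0.851, 0.0]
force: [-1.1, 0.9, -0.2]
finger_gap: 0.0688
grip_force: 0.0
t 8.2 tcp [ 0.4816 -0.2614  0.0742] phi 26.6 tilt [ 0.  0. -1.] F [-1.1  0.9 -0.2] grip 0.0 gap 0.0688 | shift [ 0.01  0.01 -0.03] turn 0.01
```

Jar bottomed at 5.5 N at the expected height, and released. I'll lift and look.

```bash
python3 -m pendant '[[[0,0,-0.4],0],[[0,0,-1.2],0],[[0,0,-2.2],0],[[0,0,-3.2],0],[[0,0,-4.2],0],[[0,0,-5],0],[[0,0,-5.6],0],[[0,0,-5.8],0]]' && python3 - <<'E'
from h import *
go([.5185,-.338,.2],26.6)
d=snap("side"); C=cloud(d); T=d["T"]
p=T[:3,:3].T@(np.array([.4805,-.262,.1])-T[:3,3]); u=int(p[0]/p[2]*d["fx"]+d["cx"]);v=int(p[1]/p[2]*d["fy"]+d["cy"]); print(u,v)
P=C.reshape(-1,3); P=P[(np.hypot(P[:,0]-.4805,P[:,1]+.262)<.024)&(P[:,2]<.16)]; t=P[P[:,2]>.112]; print("jar top",len(t),t.mean(0),np.percentile(P[:,2],[50,95,100]))
cv2.imwrite("pics/s2.png",cv2.resize(d["pixels"][240:384,190:350,::-1],(640,576),interpolation=2))
E
```

```text
clock: 8.87
tool_pos: [0.4825, -0.2621, 0.2227]
tool_rot: [0.003, 0.525, 0.851, -0.0]
force: [-0.0, -0.1, -0.6]
finger_gap: 0.0693
grip_force: 0.0
t 8.87 tcp [ 0.4825 -0.2621  0.2227] phi 26.6 tilt [ 0.004 -0.003 -1.   ] F [-0.  -0.1 -0.6] grip 0.0 gap 0.0693 | shift [-3.36 -0.08  0.93] turn 0.01
258 290
jar top 268 [ 0.48366081 -0.2655006   0.11780306] [0.10040513 0.11951607 0.12162529]
```

View pics/s2.png

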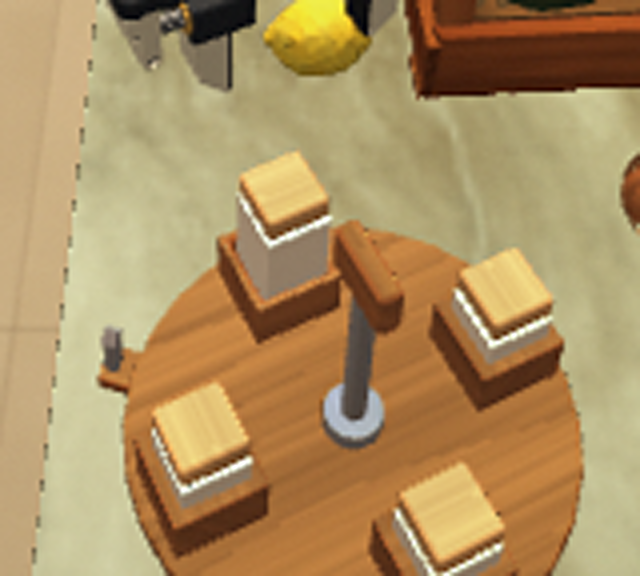

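The crop shows the tall jar seated upright in its pocket (lid at (285,190), measured top 0.118 as it should be) and the handle bar at (370,275). I'll move over the handle, descend and grip.

```bash
python3 -m pendant '[[[-0.5,0,0],0],[[-1.2,0,0],0],[[-2,0,0],0],[[-2.7,-0.1,0],0],[[-3.2,-0.1,0],0],[[-3.4,-0.1,0],0],[[-3.4,-0.1,0.2],0],[[-3.4,-0.1,0.7],0]]' && python3 -c "
from h import *
go([.5185,-.338,.136],26.6)"
```

```text
clock: 9.58
tool_pos: [0.5178, -0.3385, 0.2021]
tool_rot: [0.001, 0.525, 0.851, 0.0]
force: [-0.0, 0.1, -0.9]
finger_gap: 0.0688
grip_force: 0.0
t 9.58 tcp [ 0.5178 -0.3385  0.2021] phi 26.6 tilt [ 0.001 -0.001 -1.   ] F [-0.   0.1 -0.9] grip 0.0 gap 0.0688 | shift [0.01 0.03 2.64] turn 0.01
```

```bash
python3 -m pendant '[[[0,0,0.4],0],[[0,0,1],0],[[0,0,1.6],0],[[0,0,2.1],0],[[0,0,2.5],0],[[0,0,2.6],0],[[0,0,2.6],0],[[0,0,2.6],0]]' && python3 -m pendant '[[[0,0,0],0],[[0,0,0],0],[[0,0,0],0],[[0,0,0],0],[[0,0,0],0],[[0,0,0],0],[[0,0,0],0],[[0,0,0],0]]' 1 20 && python3 -m pendant '[[[0,0,0],0],[[0,0,0],0],[[0,0,0],0],[[0,0,0],0],[[0,0,0],0],[[0,0,0],0],[[0,0,0],0],[[0,0,0],0]]' && python3 -c "
from h import *
go([.5185,-.338,.136],72.4)"
```

```text
clock: 10.25
tool_pos: [0.5177, -0.3385, 0.1371]
tool_rot: [0.0, 0.525, 0.851, 0.0]
force: [0.2, -0.9, 0.3]
finger_gap: 0.069
grip_force: 0.0
clock: 10.92
tool_pos: [0.5175, -0.3385, 0.1367]
tool_rot: [-0.0, 0.525, 0.851, 0.0]
force: [0.9, 0.5, -1.3]
finger_gap: 0.02
grip_force: 0.0
clock: 11.58
tool_pos: [0.5185, -0.338, 0.1367]
tool_rot: [0.001, 0.525, 0.851, 0.001]
force: [4.5, 2.6, -1.5]
finger_gap: 0.014
grip_force: 20.0
t 11.58 tcp [ 0.5185 -0.338   0.1367] phi 26.7 tilt [ 0.002  0.    -1.   ] F [ 4.5  2.6 -1.5] grip 20.0 gap 0.014 | shift [ 0.   -0.    0.03] turn -7.62
```

```bash
python3 -m pendant '[[[0,0,0],-0.2],[[0,0,0],-0.6],[[0,0,0],-1.1],[[0,0,0],-1.6],[[0,0,0],-2.1],[[0,0,0],-2.6],[[0,0,0],-3.1],[[0,0,0],-3.6]]' - 30 && python3 -m pendant '[[[0,0,0],-0.5],[[0,0,0],-1],[[0,0,0],-1.5],[[0,0,0],-2],[[0,0,0],-2.5],[[0,0,0],-3],[[0,0,0],-3.4],[[0,0,0],-3.7]]' && python3 -m pendant '[[[0,0,0],-0.2],[[0,0,0],-0.3],[[0,0,0],-0.3],[[0,0,0],-0.3],[[0,0,0],-0.3],[[0,0,0],-0.3],[[0,0,0],-0.3],[[0,0,0],-0.3]]' && python3 - <<'E'
from h import *
go([.5185,-.338,.136],72.4)
ax=np.array([.5185,-.338])
d=snap("side"); C=cloud(d).reshape(-1,3)
cv2.imwrite("pics/s3.png",cv2.resize(d["pixels"][240:384,190:350,::-1],(640,576),interpolation=2))
for n in("side","top"):
    if n=="top": C=cloud(snap("top")).reshape(-1,3)
    q=C[:,:2]-ax; r=np.hypot(*q.T); a=np.degrees(np.arctan2(q[:,1],q[:,0]))
    for nm,m in dict(jar=(C[:,2]>.112)&(C[:,2]<.122)&(r>.06)&(r<.11)&(a>120),pointer=(C[:,2]>.03)&(C[:,2]<.05)&(r>.12)&(r<.14)&(a>140)).items():
        if m.sum(): c=C[m].mean(0); print(n,nm,m.sum(),c.round(4),np.degrees(np.arctan2(*(c[:2]-ax)[::-1])).round(1),np.linalg.norm(c[:2]-ax).round(4))
E
```

```text
clock: 12.25
tool_pos: [0.5181, -0.3383, 0.1367]
tool_rot: [0.001, 0.355, 0.935, 0.0]
force: [4.0, 0.4, 0.2]
finger_gap: 0.0141
grip_force: 30.0
clock: 12.92
tool_pos: [0.5179, -0.3387, 0.1367]
tool_rot: [0.0, 0.169, 0.986, -0.0]
force: [2.5, -1.1, -0.7]
finger_gap: 0.014
grip_force: 30.0
clock: 13.58
tool_pos: [0.5179, -0.3388, 0.1367]
tool_rot: [0.0, 0.155, 0.988, -0.0]
force: [4.5, -2.3, -2.9]
finger_gap: 0.0139
grip_force: 30.0
t 13.58 tcp [ 0.5179 -0.3388  0.1367] phi 72.2 tilt [ 0.001 -0.    -1.   ] F [ 4.5 -2.3 -2.9] grip 30.0 gap 0.0139 | shift [-0.02  0.04  0.03] turn -0.03
side jar 316 [ 0.4413 -0.315   0.1179] 163.4 0.0805
side pointer 26 [ 0.3954 -0.3018  0.0381] 163.6 0.1283
top jar 59 [ 0.4414 -0.3005  0.1177] 154.1 0.0857
top pointer 8 [ 0.394  -0.2961  0.0383] 161.4 0.1313
```

View pics/s3.png

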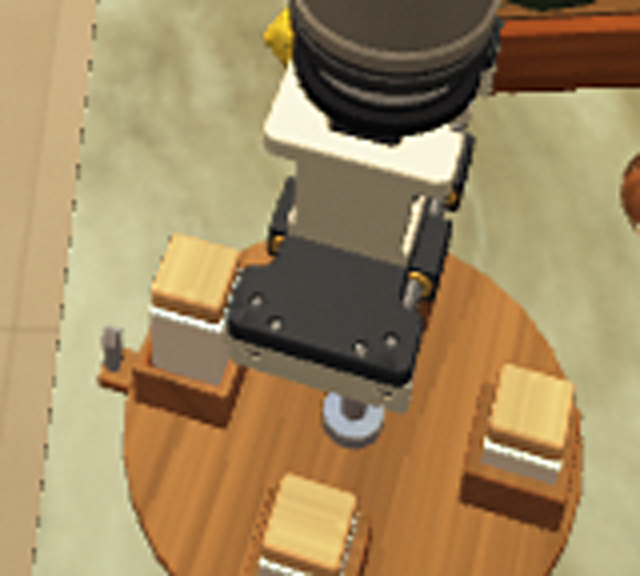

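The crop shows the jar at (195,310), seated and in line with the pointer at (112,350). It measures 163.4° against 163.6° for the pointer. The handle is still held at 30 N, so I'll hand in.

```bash
python3 -c "
from h import *
print(ticket.close_job())"
```

```text
the job is handed in; nothing more can be done
None
```

The tall jar is fully home in its pocket and let go, and the carousel is turned until the jar lines up with the pointer (within about 0.2° by the side camera); the job was handed in at 13.7 s, still gripping the handle at 30 N, but no verdict came back.

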